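Load a brake pad and register it in the chamfering fixture

TASK

Lay the loose brake pad flat on the bed of the steel fixture with its black friction block upward, and push it fully home: one long edge of its backing plate flush along the fence and one end tight against the end stop. Set it down rather than dropping it, let go of it, and do not push the other loose things on the bench out of place.

Things in the scene. Friction and masses are not known exactly. Their poses are not given: they have to be found in the camera images.
- fixture: Steel fixture fixed to the bench. Bright bed plate 150 x 200 x 16 mm (x, y, z); origin at the centre of its underside, on the bench. A fence runs along its whole +x side (the side away from the robot; yaw within 0.35 rad), an end stop stands at its +y end; the other two sides are open
- fence (a point): Middle of the fence's inner face, at bed height: x = +55 mm, y = 0, z = 16 mm in the fixture frame. The fence is a straight dark steel bar 200 mm long in y, 20 mm wide, 12 mm high above the bed
- end_stop (a point): Middle of the end stop's inner face, at bed height: x = +25 mm, y = +80 mm, z = 16 mm in the fixture frame. The stop is a dark steel block 60 mm long in x (up to the fence), 20 mm wide, 12 mm high above the bed
- pad: Loose brake pad, 0.28 to 0.44 kg, block up; takes up to about 8 N to slide. Dark grey steel plate 52 x 110 x 6 mm (x, y, z); centred on it a black friction block 40 x 84 x 13 mm, slotted across its top; 19 mm high in all; ends alike, sides alike. Origin at the centre of its underside: 26 mm from the fence face and 55 mm from the end stop face when home
- bush: Loose steel bush standing on the open front corner of the fixture bed near the end stop's end: 26 mm outside diameter, 18 mm high, origin at the centre of its underside
- socket: Loose steel socket standing on the bench beyond one end of the brake pad: 28 mm diameter, 38 mm high, origin at the centre of its underside
- wrench: Loose wrench, 200 mm long, lying on the bench beyond the work area
- driver: Loose screwdriver, 190 mm long, lying on the bench at the robot's right
- spray: Loose grey spray can standing at the far side of the bench, 60 mm diameter, 170 mm high
- grease: Loose grey grease jar with black cap at the far side, 64 mm diameter, 65 mm high
- bearing: Loose steel bearing ring lying on the bench at the robot's left, 72 mm outside diameter, 20 mm high
Not all that is in view belongs to the job. Leave any purple or red look-alike of the pad alone.

How it is judged:
At the end, for the whole second after the job is handed in: The pad lies flat on the bed (within 2 mm in height and 0.05 rad), block up, at rest, its long edge within 2 mm of the fence and 0.03 rad of parallel, and its end within 2 mm of the end stop (x of pad in the frame of fixture between 0.027 and 0.032 m and y of pad in the frame of fixture between 0.023 and 0.028 m and z of pad in the frame of fixture between 0.014 and 0.018 m and angle between the y axis of pad and the y axis of fixture, either way round below 0.03 rad and angle between pad's own z axis and vertical below 0.05 rad and linear speed of pad below 0.01 m/s); the robot touches nothing.
It fails at once if the pad is dropped: not touched by the fingers and moving faster than 0.8 m/s (a free fall of over 33 mm) (linear speed of pad above 0.8 m/s and contact force between the fingers and pad below 0.05 N).
It fails at once if another loose thing is pushed more than 30 mm from where it stood (distance of any of bush, socket, wrench, driver, spray, grease, bearing from where it was at the start of the episode above 0.03 m).
It also fails if it takes over 67 s, if anything falls off the work surface, if the arm or the gripper's body presses on something with over 40 N, if the wrist force passes 120 N, or if a joint passes its speed limit or range.

ROBOT

A 6-joint arm with a two-finger parallel gripper is mounted at the origin on the work surface. World frame = base frame: x ahead of the robot, y to its left, z up, the work surface at z = 0. Lengths are in m, angles in rad, forces in N, time in s.
With the tool pointing down it reaches from about 0.375 to 0.9 m from the base axis. Payload 3.1 kg.
Tool frame: the origin (TCP) lies midway between the tips of the shut fingers; the grasp point (between the pads) lies 19 mm behind it; z points along the fingers, y is the line along which they close (so a half turn about z gives the same grasp; the last joint's range is limited). The gripper opens to 87 mm and grips with 3 to 60 N. Pads are 19 mm wide; open, the fingers measure 117 mm over their backs; the gripper's body (75 mm by 190 mm) begins 51 mm behind the grasp point.
Start: joints at [-1.518, 0.527, 1.433, -0, 1.181, -0.178], TCP at [0.143, -0.608, 0.223] pointing down, gripper open.
Joint ranges: [-3.08, 3.08], [-0.75, 2.2], [0.22, 2.44], [-1.43, 4.57], [0, 2.65], [-2.85, 2.85]. Speed limits (rad/s): [2.79, 2.79, 3.14, 3.14, 3.14, 3.14].

INTERFACE

Orientations are given as a unit quaternion [x, y, z, w].
In Python, from rig import robot gives the robot as it stands. The module is installed in compiled form; this text tells all that it offers.
- The arm moves only by the tool play_rows, never from a script. Its arguments are lists of equal length, an entry for each row: "gripper": the closure, from -1 (fully open) to 1 (shut); "delta_pos": the shift along the tool's x, y, z in cm, a list of three; "turn": the turn, a rotation vector about the tool's x, y, z in rad, a list of three. A call has 1 to 12 rows; each row is the pose to reach, as a shift and turn from the pose commanded when the call began, along the tool's axes at that moment; what a row does not reach only later rows make up. A row lasts 1/8 s, in which the tool goes at most 62.5 mm and 10.7 degrees, less where a joint would pass 70% of its speed; a pose out of reach is approached as far as the arm can. A call with a gripper value outside its range is refused whole. The fingers move at their own pace and stop on an object; "squeeze" is the grip in N (left out, the last holds). Time passes only in rows, so rows that repeat a pose let the fingers close. It gives the time, the measured TCP pose, the force, the opening and the grip force at its end, in the units of the state.
- robot.get_obs(): the state, without advancing time (a new reading comes with each control period).
- robot.camera(name): name is "scene" or "top" or "wrist"; returns a dict with "color" (384x512x3 uint8, red, green, blue), "vfov" (degrees; the focal length in pixels is half the picture's height over the tangent of half this angle, whatever the lens; pixels are square), "cx", "cy" (the principal point, pixels), "R" (3x3) and "t" (3): a world point X has camera coordinates R X + t. Camera axes: x right, y down, z forward; pixel columns grow to the right and rows downward; lengths in m; the calibration is good to about 2 mm. A picture is of the moment at which its call begins. There is no depth.
- robot.hand_in(): hands the job in; it is judged then, once.
The state is a dict: "time": time; "q": joint angles; "joint_velocities": joint speeds; "joint_torque": joint torques, N m; "position": TCP position; "tool_rot": TCP orientation; "ft_force": force on the tool from outside, world axes, zero at the start; "moment": the same for the moment, N m; "grip_width": finger opening in m; "grip_force": force on a finger pad.
Only numpy, scipy, OpenCV 4.12 (cv2) and the standard library are available. Lean on these libraries where they do the work, as an engineer would, in place of code of your own. Each camera call takes 0.05 s, during which the arm holds its last target. There are 200 camera calls.

## Working session

There is one attempt and no reset: what is moved stays moved. The work goes in short steps, Python scripts to look and compute and a tool call to move; the robot and the scene stay as the last step left them, time stands still between calls to the robot, and variables do not carry over. Pictures are saved under pics/ and viewed, at most 10 in all, crops included, and the job is handed in when it is done.

Besides the shell and the picture viewer there is one more tool, called after "Emit:" by a JSON object that holds its "op" and its "data", one argument or row to a line. play_rows: Moves the arm, as the interface text tells. Its arguments: {"type":"object","properties":{"gripper":{"type":"array","items":{"type":"number"}},"delta_pos":{"type":"array","items":{"type":"array","items":{"type":"number"}}},"turn":{"type":"array","items":{"type":"array","items":{"type":"number"}}},"squeeze":{"type":"number"}},"required":["gripper","delta_pos","turn"]}

```bash
mkdir -p pics
cat > h.py <<'E'
import numpy as np, cv2
from rig import robot
def snap(n,f):
    c=robot.camera(n); cv2.imwrite('pics/'+f+'.png',c['color'][:,:,::-1]); 
    import pickle; pickle.dump(c,open('pics/'+f+'.pkl','wb')); return c
def load(f):
    import pickle; return pickle.load(open('pics/'+f+'.pkl','rb'))
def K(c): return 192/np.tan(np.radians(c['vfov'])/2)
def unproj(c,u,v,z):
    f=K(c); d=c['R'].T@np.array([(u-c['cx'])/f,(v-c['cy'])/f,1]); o=-c['R'].T@c['t']
    return o+d*(z-o[2])/d[2]
def proj(c,X):
    p=c['R']@np.array(X)+c['t']; f=K(c); return f*p[0]/p[2]+c['cx'],f*p[1]/p[2]+c['cy']
E
python3 - <<'E'
from h import *
for n in ['scene','top']:
    c=snap(n,n+'0'); print(n,c['vfov'],c['cx'],c['cy'],-c['R'].T@c['t'],c['R'].round(3).tolist())
a=cv2.imread('pics/top0.png'); cv2.imwrite('pics/top0b.png',cv2.resize(a,(800,600),interpolation=cv2.INTER_CUBIC))
print(robot.get_obs())
E
```

```text
scene 52.278610384990714 253.9773099632224 186.94569151857715 [ 1.24954376 -0.24352463  0.73678729] [[0.334, 0.942, -0.017], [0.648, -0.243, -0.721], [-0.684, 0.23, -0.692]]
top 53.42738049192467 253.9671181594724 190.34556300485727 [0.4061492  0.01418722 1.08324753] [[-0.005, -1.0, 0.01], [-0.988, 0.003, -0.152], [0.152, -0.011, -0.988]]
{'time': 0.1, 'q': array([-1.51851662e+00,  5.28362054e-01,  1.43377154e+00,  1.01301870e-05,
        1.18138288e+00, -1.78482720e-01]), 'joint_velocities': array([-4.24363480e-04,  1.31027447e-04, -3.85126800e-03, -1.89070928e-03,
        5.73541582e-04,  6.62078663e-06]), 'joint_torque': array([ 3.88824019e-04, -4.40983808e+01, -1.77152306e+01,  6.34548068e-02,
        5.33828465e-02, -5.27653697e-05]), 'position': array([ 0.1429573 , -0.6077614 ,  0.22167716]), 'tool_rot': array([ 9.93350732e-01,  1.15123406e-01,  6.53324190e-05, -9.59700446e-04]), 'ft_force': array([ 0.4825368 , -0.11644598, -0.56235136]), 'moment': array([-0.02791081,  0.02480579,  0.03259473]), 'grip_force': 0.0, 'grip_width': 0.08717587176119167}
```

View pics/top0b.png

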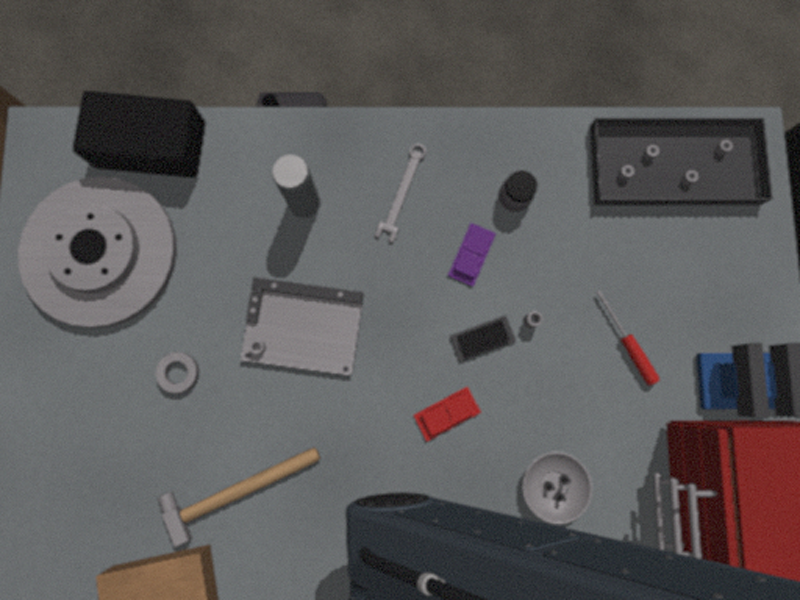

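View pics/scene0.png

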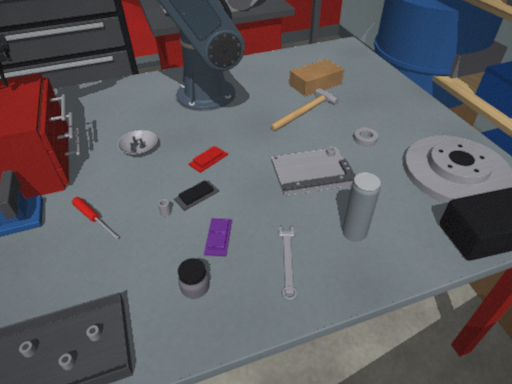

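The top view (800x600 scale) shows the pad at about (482,339), the socket at (533,320), the fixture at (303,328) with its fence on the far side and stop at left, and the bush at (256,348). I'll enlarge both areas.

Run:
```python
from h import *
import numpy as np
a=cv2.imread('pics/top0.png')
f=lambda x0,y0,w,h,s:cv2.convertScaleAbs(cv2.resize(a[y0:y0+h,x0:x0+w],None,fx=s,fy=s,interpolation=cv2.INTER_CUBIC),alpha=1.6)
cv2.imwrite('pics/cropF.png',f(145,170,100,75,8))
cv2.imwrite('pics/cropP.png',f(280,190,80,60,10))
```

```text
(no output)
```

View pics/cropF.png

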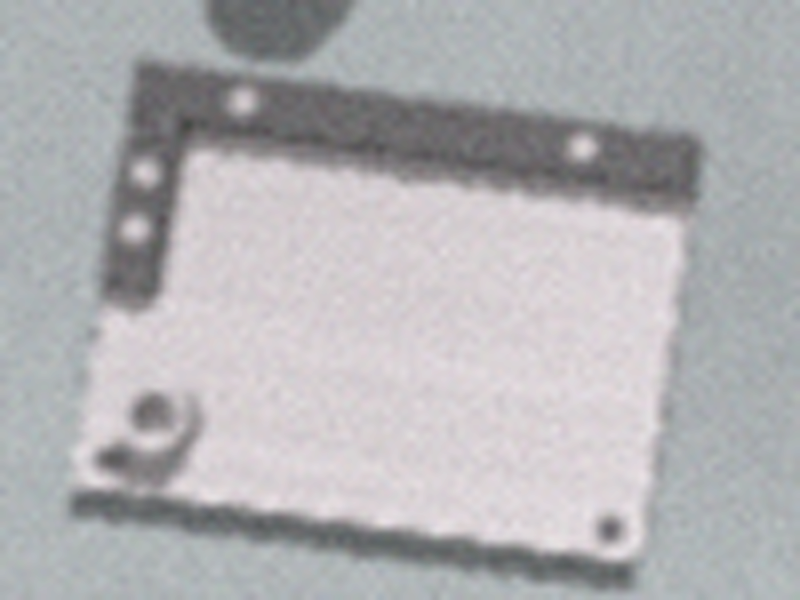

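View pics/cropP.png

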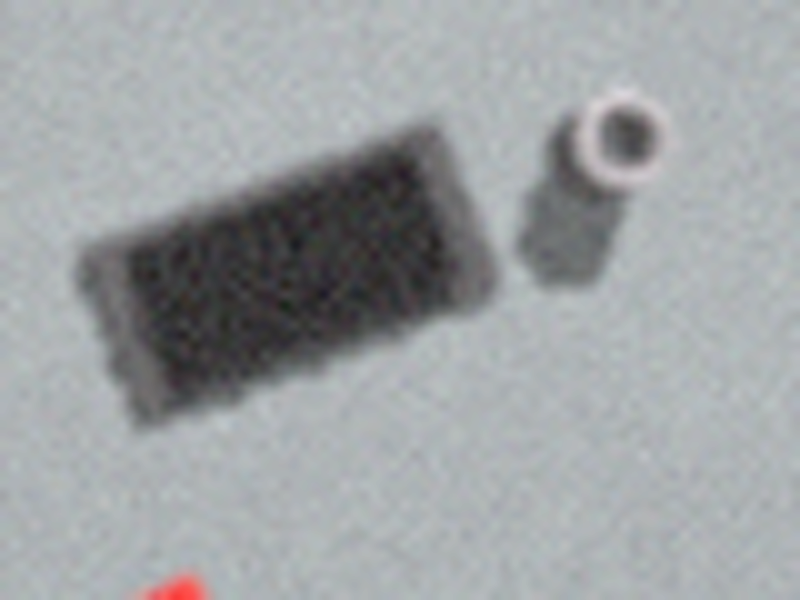

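Crop F: fence top outer corners at (138,62) and (705,138), bed front corners at (75,490) and (640,560). Crop P: plate corners at (80,245), (430,120), (498,285) and (140,430), socket top at (620,138).

Run:
```python
from h import *
from scipy.optimize import least_squares
c=load('top0')
F=lambda p:((p[0]+.5)/8-.5+145,(p[1]+.5)/8-.5+170)
P=lambda p:((p[0]+.5)/10-.5+280,(p[1]+.5)/10-.5+190)
def fit(px,mod,x0):
    def r(q):
        cs,s=np.cos(q[2]),np.sin(q[2])
        return np.ravel([np.subtract(proj(c,(q[0]+cs*m[0]-s*m[1],q[1]+s*m[0]+cs*m[1],m[2])),p) for p,m in zip(px,mod)])
    o=least_squares(r,x0); print(o.x,o.fun.reshape(-1,2).round(2).tolist()); return o.x
fx=fit([F(p) for p in[(138,62),(705,138),(75,490),(640,560),(182,122)]],[(.075,.1,.028),(.075,-.1,.028),(-.075,.1,.016),(-.075,-.1,.016),(.055,.08,.028)],[.45,.1,-.1])
pd=fit([P(p) for p in[(80,245),(430,120),(498,285),(140,430)]],[(.026,.055,.006),(.026,-.055,.006),(-.026,-.055,.006),(-.026,.055,.006)],[.45,-.1,.3])
print('socket',unproj(c,*P((620,138)),.038),'bush',unproj(c,*F((160,412)),.034))
```

```text
[ 0.518838    0.17255511 -0.13584517] [[-0.09, -0.16], [-0.36, -0.35], [-0.27, -0.24], [0.43, 0.51], [0.28, 0.23]]
[ 0.49637487 -0.15094851  0.35224529] [[-0.67, 0.62], [0.29, -0.31], [0.37, 0.28], [0.01, -0.59]]
socket [ 0.52971944 -0.23905392  0.038     ] bush [0.48303092 0.24839566 0.034     ]
```

```bash
cat >> h.py <<'E'
from scipy.spatial.transform import Rotation as Rn
PHI0=np.pi/2
def go(x,y,z,yaw):
    """tool-frame shift (cm) and turn for TCP at xyz, tool straight down, tool y along part x axis of given yaw"""
    o=robot.get_obs(); R=Rn.from_quat(o['tool_rot']); ph=yaw+np.pi/2
    T=Rn.from_matrix(np.array([[np.cos(ph),np.sin(ph),0],[np.sin(ph),-np.cos(ph),0],[0,0,-1]]).T.T)
    print('shift cm',(R.inv().apply(np.subtract([x,y,z],o['position']))*100).round(2),'turn',(R.inv()*T).as_rotvec().round(4),'pos',o['position'].round(4),'f',o['ft_force'].round(2),'t',o['time'],'w',o['grip_width'])
FX=np.array([0.5188,0.1726,-.1358])
def fw(x,y):
    c,s=np.cos(FX[2]),np.sin(FX[2]); return FX[0]+c*x-s*y,FX[1]+s*x+c*y
E
python3 -c "
from h import *
go(.4964,-.1509,.12,.352)"
```

```text
shift cm [ 44.85 -36.37  10.25] turn [-1.100e-03 -1.900e-03 -1.692e+00] pos [ 0.143  -0.6078  0.2217] f [ 0.48 -0.12 -0.56] t 0.1 w 0.08717587176119167
```

Emit:
{"op": "play_rows", "data": {
  "gripper": [-1,-1,-1,-1,-1,-1,-1,-1,-1,-1,-1,-1],
  "delta_pos": [
    [4,-3.3,0.5],
    [8,-6.6,1],
    [12,-9.9,2],
    [16,-13.2,3],
    [20,-16.5,4],
    [24.5,-20,5],
    [29,-23.5,6],
    [33,-27,7],
    [37,-30,8],
    [41,-33.5,9],
    [44.85,-36.37,10.2],
    [44.85,-36.37,10.2]
  ],
  "turn": [
    [0,0,-0.15],
    [0,0,-0.3],
    [0,0,-0.45],
    [0,0,-0.6],
    [0,0,-0.75],
    [0,0,-0.9],
    [0,0,-1.05],
    [0,0,-1.2],
    [0,0,-1.35],
    [0,0,-1.5],
    [0,0,-1.6],
    [0,0,-1.692]
  ],
  "squeeze": 30
}}

```text
time: 1.6
position: [0.4975, -0.1486, 0.1194]
tool_rot: [0.569, 0.822, 0.0, -0.001]
ft_force: [-0.4, -0.7, -0.2]
grip_width: 0.087
grip_force: 0.0
```

Run:
```python
from h import *
go(.4964,-.1509,.009,.352)
c=snap('wrist','w1')
print(c['vfov'],(-c['R'].T@c['t']).round(4))
print([np.round(proj(c,(.4964+np.cos(.352)*x-np.sin(.352)*y,-.1509+np.sin(.352)*x+np.cos(.352)*y,.006)),1).tolist() for x,y in[(.026,.055),(.026,-.055),(-.026,-.055),(-.026,.055)]])
```

```text
shift cm [-0.2  -0.17 11.04] turn [-0.0007 -0.0016  0.0082] pos [ 0.4975 -0.1486  0.1194] f [-0.42 -0.69 -0.23] t 1.6 w 0.08698317757315147
68.20690685014812 [ 0.4692 -0.0731  0.2815]
[[282.5, 134.7], [278.9, 239.0], [230.3, 238.6], [228.1, 134.3]]
```

View pics/w1.png

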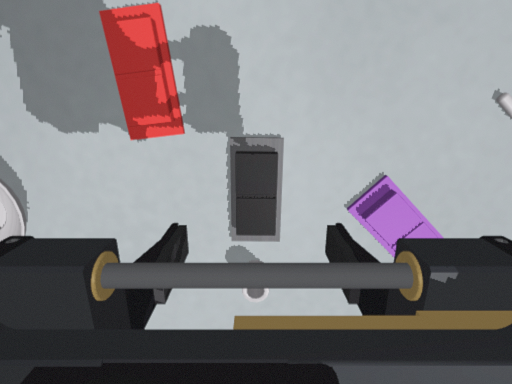

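The wrist view shows the pad's corners at about (230,136), (283,137), (280,240) and (231,240), within 2 px of the prediction and midway between the fingers. Descending.

Emit:
{"op": "play_rows", "data": {
  "gripper": [-1,-1,-1,-1,-1,-1],
  "delta_pos": [
    [-0.2,-0.17,3],
    [-0.2,-0.17,6],
    [-0.2,-0.17,8],
    [-0.2,-0.17,9.5],
    [-0.2,-0.17,10.2],
    [-0.2,-0.17,10.2]
  ],
  "turn": [
    [0,0,0.008],
    [0,0,0.008],
    [0,0,0.008],
    [0,0,0.008],
    [0,0,0.008],
    [0,0,0.008]
  ]
}}

```text
time: 2.4
position: [0.4954, -0.1543, 0.0184]
tool_rot: [0.576, 0.818, -0.0, -0.0]
ft_force: [0.1, 0.1, -1.0]
grip_width: 0.0871
grip_force: 0.0
```

```bash
python3 -c "
from h import *
go(.4964,-.1509,.009,.352)"
```

```text
shift cm [0.29 0.21 0.94] turn [-0.0002 -0.0003 -0.0085] pos [ 0.4954 -0.1543  0.0184] f [ 0.06  0.14 -1.03] t 2.4 w 0.08709348198090955
```

Emit:
{"op": "play_rows", "data": {
  "gripper": [-1,-1,-1,0.2,0.5,0.8,1,1,1,1],
  "delta_pos": [
    [0.2,0.2,0],
    [0.2,0.2,0.6],
    [0.2,0.2,0.9],
    [0.2,0.2,0.9],
    [0.2,0.2,0.9],
    [0.2,0.2,0.9],
    [0.2,0.2,0.9],
    [0.2,0.2,0.9],
    [0.2,0.2,0.9],
    [0.2,0.2,0.9]
  ],
  "turn": [
    [0,0,-0.008],
    [0,0,-0.008],
    [0,0,-0.008],
    [0,0,-0.008],
    [0,0,-0.008],
    [0,0,-0.008],
    [0,0,-0.008],
    [0,0,-0.008],
    [0,0,-0.008],
    [0,0,-0.008]
  ],
  "squeeze": 30
}}

```text
time: 3.65
position: [0.4969, -0.1517, 0.0096]
tool_rot: [0.572, 0.82, 0.0, 0.0]
ft_force: [1.1, 0.4, 0.5]
grip_width: 0.0397
grip_force: 30.0
```

The grip is on the 40 mm block (39.7 mm). Lifting.

Emit:
{"op": "play_rows", "data": {
  "gripper": [1,1,1,1,1],
  "delta_pos": [
    [0,0,-1],
    [0,0,-3],
    [0,0,-6],
    [0,0,-9],
    [0,0,-9]
  ],
  "turn": [
    [0,0,0],
    [0,0,0],
    [0,0,0],
    [0,0,0],
    [0,0,0]
  ]
}}

```text
time: 4.28
position: [0.4979, -0.1523, 0.1016]
tool_rot: [0.572, 0.82, 0.0, 0.002]
ft_force: [-0.3, -0.6, -3.6]
grip_width: 0.0395
grip_force: 30.0
```

```bash
python3 -c "
from h import *
go(*fw(.012,.012),.07,FX[2])"
```

```text
shift cm [30.29 14.78  3.09] turn [0.004  0.003  0.4879] pos [ 0.4979 -0.1523  0.1016] f [-0.35 -0.61 -3.55] t 4.275 w 0.03949925763150702
```

Emit:
{"op": "play_rows", "data": {
  "gripper": [1,1,1,1,1,1,1,1,1,1,1],
  "delta_pos": [
    [3,1.4,0],
    [6,2.9,0],
    [10,4.9,0],
    [14,6.8,0],
    [18,8.8,0],
    [22,10.7,0],
    [26,12.7,0.5],
    [29,14.2,1],
    [30.3,14.8,2],
    [30.3,14.8,2.5],
    [30.3,14.8,2.5]
  ],
  "turn": [
    [0,0,0.05],
    [0,0,0.1],
    [0,0,0.16],
    [0,0,0.22],
    [0,0,0.28],
    [0,0,0.34],
    [0,0,0.4],
    [0,0,0.46],
    [0,0,0.488],
    [0,0,0.488],
    [0,0,0.488]
  ]
}}

```text
time: 5.65
position: [0.53, 0.183, 0.0733]
tool_rot: [0.753, 0.657, -0.001, -0.001]
ft_force: [-0.2, -0.3, -2.7]
grip_width: 0.0395
grip_force: 30.0
```

Run:
```python
from h import *
go(*fw(.012,.012),.04,FX[2])
c=snap('top','top1')
a=cv2.convertScaleAbs(c['color'][165:240,150:250,::-1],alpha=1.6)
cv2.imwrite('pics/t1.png',cv2.resize(a,None,fx=5,fy=5,interpolation=cv2.INTER_CUBIC))
c=snap('wrist','w2'); b=cv2.resize(c['color'][:,:,::-1],None,fx=.9,fy=.98)
s=cv2.imread('pics/t1.png'); s=cv2.copyMakeBorder(s,0,b.shape[0]-375 if b.shape[0]>375 else 0,0,0,cv2.BORDER_CONSTANT)
b=cv2.resize(c['color'][:,:,::-1],(400,300)); s=cv2.resize(s[:375],(400,300)); cv2.imwrite('pics/m1.png',cv2.hconcat([s,b]))
```

```text
shift cm [0.02 0.25 3.33] turn [-0.003   0.0011 -0.0001] pos [0.53   0.183  0.0733] f [-0.18 -0.3  -2.69] t 5.65 w 0.039453798201055906
```

View pics/m1.png

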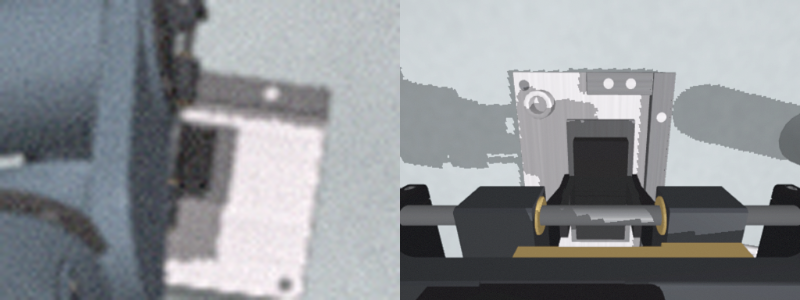

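The pad hangs level over the bed, parallel to the fence, clear of the bush (wrist half, (538,103)) and the stop. Lowering.

Emit:
{"op": "play_rows", "data": {
  "gripper": [1,1,1,1,1],
  "delta_pos": [
    [0,0,1.5],
    [0,0,3],
    [0,0,3.8],
    [0,0,4.2],
    [0,0,4.2]
  ],
  "turn": [
    [0,0,0],
    [0,0,0],
    [0,0,0],
    [0,0,0],
    [0,0,0]
  ]
}}

```text
time: 6.38
position: [0.531, 0.1838, 0.0322]
tool_rot: [0.754, 0.657, -0.0, -0.0]
ft_force: [-0.2, 0.4, -2.8]
grip_width: 0.0397
grip_force: 30.0
```

```bash
python3 -c "
from h import *
go(*fw(.012,.012),.0256,FX[2])"
```

```text
shift cm [-0.08  0.14  0.66] turn [-0.0005  0.0001 -0.0002] pos [0.531  0.1838 0.0322] f [-0.22  0.44 -2.83] t 6.375 w 0.039672774214251985
```

Emit:
{"op": "play_rows", "data": {
  "gripper": [1,1,1,1,1],
  "delta_pos": [
    [0,0,0.3],
    [0,0,0.5],
    [0,0,0.6],
    [0,0,0.65],
    [0,0,0.65]
  ],
  "turn": [
    [0,0,0],
    [0,0,0],
    [0,0,0],
    [0,0,0],
    [0,0,0]
  ]
}}

```text
time: 7.0
position: [0.5312, 0.1838, 0.0261]
tool_rot: [0.754, 0.657, 0.0, 0.0]
ft_force: [-0.2, -0.2, -4.0]
grip_width: 0.0396
grip_force: 30.0
```

Emit:
{"op": "play_rows", "data": {
  "gripper": [1,1,1,1],
  "delta_pos": [
    [0,0,0.04],
    [0,0,0.08],
    [0,0,0.12],
    [0,0,0.12]
  ],
  "turn": [
    [0,0,0],
    [0,0,0],
    [0,0,0],
    [0,0,0]
  ]
}}

```text
time: 7.5
position: [0.5313, 0.1838, 0.0256]
tool_rot: [0.753, 0.657, 0.0, 0.0]
ft_force: [-2.3, -0.4, 4.7]
grip_width: 0.0395
grip_force: 30.0
```

Set down (contact +5 N). While still holding it, I'll slide it toward the end stop (tool x is fixture +y).

Emit:
{"op": "play_rows", "data": {
  "gripper": [1,1,1,1,1,1,1],
  "delta_pos": [
    [0.15,0,-0.04],
    [0.3,0,-0.04],
    [0.45,0,-0.04],
    [0.6,0,-0.04],
    [0.75,0,-0.04],
    [0.9,0,-0.04],
    [0.9,0,-0.04]
  ],
  "turn": [
    [0,0,0],
    [0,0,0],
    [0,0,0],
    [0,0,0],
    [0,0,0],
    [0,0,0],
    [0,0,0]
  ]
}}

```text
time: 8.38
position: [0.5328, 0.1921, 0.0256]
tool_rot: [0.753, 0.658, -0.0, 0.001]
ft_force: [-0.6, -5.1, 5.7]
grip_width: 0.0396
grip_force: 30.0
```

Emit:
{"op": "play_rows", "data": {
  "gripper": [1,1,1,1],
  "delta_pos": [
    [0.08,0,0],
    [0.16,0,0],
    [0.24,0,0],
    [0.24,0,0]
  ],
  "turn": [
    [0,0,0],
    [0,0,0],
    [0,0,0],
    [0,0,0]
  ]
}}

```text
time: 8.88
position: [0.5331, 0.1944, 0.0256]
tool_rot: [0.753, 0.658, -0.0, 0.001]
ft_force: [-1.4, -5.2, 5.2]
grip_width: 0.0394
grip_force: 30.0
```

Emit:
{"op": "play_rows", "data": {
  "gripper": [1,1,1,1],
  "delta_pos": [
    [0.08,0,0],
    [0.16,0,0],
    [0.24,0,0],
    [0.24,0,0]
  ],
  "turn": [
    [0,0,0],
    [0,0,0],
    [0,0,0],
    [0,0,0]
  ]
}}

```text
time: 9.38
position: [0.5334, 0.1968, 0.0256]
tool_rot: [0.753, 0.658, -0.0, 0.001]
ft_force: [-0.4, -4.9, 5.9]
grip_width: 0.0397
grip_force: 30.0
```

Emit:
{"op": "play_rows", "data": {
  "gripper": [1,1,1,1],
  "delta_pos": [
    [0.06,0,0],
    [0.12,0,0],
    [0.18,0,0],
    [0.18,0,0]
  ],
  "turn": [
    [0,0,0],
    [0,0,0],
    [0,0,0],
    [0,0,0]
  ]
}}

```text
time: 9.88
position: [0.5337, 0.1985, 0.0256]
tool_rot: [0.753, 0.658, -0.0, 0.001]
ft_force: [-0.4, -4.0, 4.9]
grip_width: 0.0393
grip_force: 30.0
```

Emit:
{"op": "play_rows", "data": {
  "gripper": [1,1,1,1],
  "delta_pos": [
    [0.06,0,0],
    [0.12,0,0],
    [0.18,0,0],
    [0.18,0,0]
  ],
  "turn": [
    [0,0,0],
    [0,0,0],
    [0,0,0],
    [0,0,0]
  ]
}}

```text
time: 10.38
position: [0.5337, 0.1988, 0.0256]
tool_rot: [0.753, 0.658, -0.001, 0.001]
ft_force: [-0.5, -10.1, 7.1]
grip_width: 0.0395
grip_force: 30.0
```

The pad is against the stop (10 N). Releasing slightly, since the fence is about 9 mm from the finger back, and lifting clear.

Emit:
{"op": "play_rows", "data": {
  "gripper": [-0.1,-0.1,-0.1,-0.1,-0.1,-0.1,-0.1,-0.1],
  "delta_pos": [
    [0,0,0],
    [0,0,0],
    [0,0,0],
    [0,0,-0.5],
    [0,0,-1.5],
    [0,0,-3],
    [0,0,-5],
    [0,0,-5]
  ],
  "turn": [
    [0,0,0],
    [0,0,0],
    [0,0,0],
    [0,0,0],
    [0,0,0],
    [0,0,0],
    [0,0,0],
    [0,0,0]
  ]
}}

```text
time: 11.38
position: [0.5352, 0.2014, 0.0776]
tool_rot: [0.753, 0.657, 0.002, 0.001]
ft_force: [-0.4, 0.2, -0.3]
grip_width: 0.048
grip_force: 0.0
```

Run:
```python
from h import *
c=snap('wrist','w3')
c=snap('scene','s3')
a=c['color'][120:210,255:375,::-1]
cv2.imwrite('pics/s3c.png',cv2.resize(cv2.convertScaleAbs(a,alpha=1.4),None,fx=6,fy=6,interpolation=cv2.INTER_CUBIC))
go(*fw(-.05,.025),.06,FX[2])
```

```text
shift cm [-0.52 -6.09  1.57] turn [ 0.0009 -0.0003 -0.0001] pos [0.5337 0.2011 0.0758] f [-0.26  0.36  0.2 ] t 11.475 w 0.04764062014944655
```

View pics/w3.png

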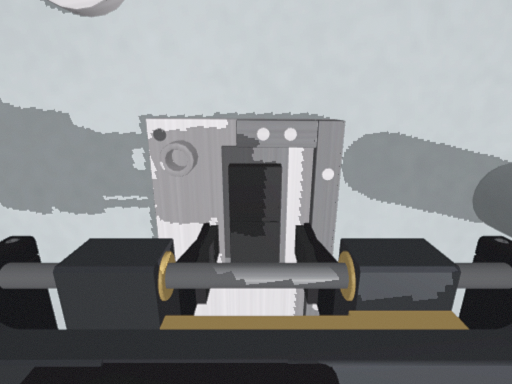

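The wrist view shows the pad's end against the stop (plate edge at row about 147), and a bright gap of about 10 mm to the fence at columns 288–303. Next: shut the fingers, go to the open side and push the block toward the fence.

Emit:
{"op": "play_rows", "data": {
  "gripper": [0.2,0.4,0.7,1,1,1,1,1,1,1],
  "delta_pos": [
    [-0.2,-1.5,0],
    [-0.5,-3.5,0],
    [-0.5,-5.1,0],
    [-0.5,-5.1,0],
    [-0.5,-5.1,0],
    [-0.5,-5.1,1],
    [-0.5,-5.1,2],
    [-0.5,-5.1,3],
    [-0.5,-5.1,4],
    [-0.5,-5.1,4]
  ],
  "turn": [
    [0,0,0],
    [0,0,0],
    [0,0,0],
    [0,0,0],
    [0,0,0],
    [0,0,0],
    [0,0,0],
    [0,0,0],
    [0,0,0],
    [0,0,0]
  ]
}}

```text
time: 12.72
position: [0.4816, 0.2028, 0.0341]
tool_rot: [0.754, 0.657, -0.001, -0.001]
ft_force: [0.7, -0.5, 0.4]
grip_width: 0.0005
grip_force: 0.0
```

Run:
```python
from h import *
go(*fw(-.032,.025),.026,FX[2])
```

```text
shift cm [0.01 0.9  0.81] turn [-0.0022  0.0007 -0.0003] pos [0.4816 0.2028 0.0341] f [ 0.7  -0.51  0.37] t 12.725 w 0.00046636684502510394
```

Emit:
{"op": "play_rows", "data": {
  "gripper": [1,1,1,1,1,1],
  "delta_pos": [
    [0,0,0.4],
    [0,0,0.75],
    [0,0,0.75],
    [0,0.3,0.75],
    [0,0.6,0.75],
    [0,0.6,0.75]
  ],
  "turn": [
    [0,0,0],
    [0,0,0],
    [0,0,0],
    [0,0,0],
    [0,0,0],
    [0,0,0]
  ]
}}

```text
time: 13.48
position: [0.4889, 0.2022, 0.0279]
tool_rot: [0.754, 0.657, 0.0, 0.0]
ft_force: [0.7, -0.5, -0.4]
grip_width: 0.0005
grip_force: 0.0
```

Emit:
{"op": "play_rows", "data": {
  "gripper": [1,1,1,1,1,1,1],
  "delta_pos": [
    [0,0.2,0],
    [0,0.4,0],
    [0,0.6,0],
    [0,0.8,0],
    [0,1.0,0],
    [0,1.2,0],
    [0,1.2,0]
  ],
  "turn": [
    [0,0,0],
    [0,0,0],
    [0,0,0],
    [0,0,0],
    [0,0,0],
    [0,0,0],
    [0,0,0]
  ]
}}

```text
time: 14.35
position: [0.5004, 0.2005, 0.0278]
tool_rot: [0.754, 0.657, 0.0, 0.0]
ft_force: [0.4, -0.2, 0.2]
grip_width: 0.0005
grip_force: 0.0
```

Emit:
{"op": "play_rows", "data": {
  "gripper": [1,1,1,1,1],
  "delta_pos": [
    [0,0.15,0],
    [0,0.3,0],
    [0,0.45,0],
    [0,0.6,0],
    [0,0.6,0]
  ],
  "turn": [
    [0,0,0],
    [0,0,0],
    [0,0,0],
    [0,0,0],
    [0,0,0]
  ]
}}

```text
time: 14.98
position: [0.5045, 0.1998, 0.0276]
tool_rot: [0.754, 0.657, -0.001, -0.001]
ft_force: [-3.5, 1.4, 1.7]
grip_width: 0.0001
grip_force: 2.0
```

Contact, and the pad is starting to slide; about 17 mm remain.

Emit:
{"op": "play_rows", "data": {
  "gripper": [1,1,1,1,1,1,1,1],
  "delta_pos": [
    [0,0.2,0],
    [0,0.4,0],
    [0,0.6,0],
    [0,0.8,0],
    [0,1.0,0],
    [0,1.2,0],
    [0,1.4,0],
    [0,1.4,0]
  ],
  "turn": [
    [0,0,0],
    [0,0,0],
    [0,0,0],
    [0,0,0],
    [0,0,0],
    [0,0,0],
    [0,0,0],
    [0,0,0]
  ]
}}

```text
time: 15.98
position: [0.5202, 0.1976, 0.0276]
tool_rot: [0.753, 0.657, 0.0, 0.0]
ft_force: [-2.5, -1.7, -0.2]
grip_width: 0.0004
grip_force: 1.2
```

Emit:
{"op": "play_rows", "data": {
  "gripper": [1,1,1,1],
  "delta_pos": [
    [0,0.08,0],
    [0,0.16,0],
    [0,0.24,0],
    [0,0.24,0]
  ],
  "turn": [
    [0,0,0],
    [0,0,0],
    [0,0,0],
    [0,0,0]
  ]
}}

```text
time: 16.48
position: [0.5223, 0.1973, 0.0277]
tool_rot: [0.753, 0.657, -0.0, 0.0]
ft_force: [-3.2, -1.8, 0.6]
grip_width: 0.0002
grip_force: 1.7
```

Emit:
{"op": "play_rows", "data": {
  "gripper": [1,1,1,1],
  "delta_pos": [
    [0,0.06,0],
    [0,0.12,0],
    [0,0.18,0],
    [0,0.18,0]
  ],
  "turn": [
    [0,0,0],
    [0,0,0],
    [0,0,0],
    [0,0,0]
  ]
}}

```text
time: 16.98
position: [0.5237, 0.1972, 0.0277]
tool_rot: [0.754, 0.657, -0.0, -0.0]
ft_force: [-3.9, -2.3, -0.9]
grip_width: 0.0005
grip_force: 2.1
```

Emit:
{"op": "play_rows", "data": {
  "gripper": [1,1,1,1],
  "delta_pos": [
    [0,0.06,0],
    [0,0.12,0],
    [0,0.18,0],
    [0,0.18,0]
  ],
  "turn": [
    [0,0,0],
    [0,0,0],
    [0,0,0],
    [0,0,0]
  ]
}}

```text
time: 17.48
position: [0.5239, 0.1972, 0.0277]
tool_rot: [0.754, 0.657, -0.002, -0.001]
ft_force: [-6.4, -0.7, 2.0]
grip_width: 0.0002
grip_force: 3.3
```

Emit:
{"op": "play_rows", "data": {
  "gripper": [1,1,1,1],
  "delta_pos": [
    [0,0.08,0],
    [0,0.16,0],
    [0,0.24,0],
    [0,0.24,0]
  ],
  "turn": [
    [0,0,0],
    [0,0,0],
    [0,0,0],
    [0,0,0]
  ]
}}

```text
time: 17.98
position: [0.5239, 0.1972, 0.0276]
tool_rot: [0.754, 0.657, -0.003, -0.003]
ft_force: [-9.5, 0.4, 4.4]
grip_width: 0.0003
grip_force: 5.1
```

The fence is reached (x stalled, force rising to 9.5 N). Backing off, lifting and checking.

Emit:
{"op": "play_rows", "data": {
  "gripper": [1,1,1,1,1,1,1,1],
  "delta_pos": [
    [0,-0.6,0],
    [0,-1.2,0],
    [0,-1.8,0],
    [0,-1.8,-2],
    [-2,-1.8,-5],
    [-5,-1,-8],
    [-8,0,-10],
    [-8,0,-10]
  ],
  "turn": [
    [0,0,0],
    [0,0,0],
    [0,0,0],
    [0,0,0],
    [0,0,0],
    [0,0,0],
    [0,0,0],
    [0,0,0]
  ]
}}

```text
time: 18.98
position: [0.5202, 0.116, 0.1297]
tool_rot: [0.755, 0.656, 0.003, 0.002]
ft_force: [-0.2, -0.2, 0.3]
grip_width: 0.0005
grip_force: 0.0
```

Run:
```python
from h import *
c=snap('wrist','w4')
u=[proj(c,(*fw(x,y),.03)) for x in(-.08,.08) for y in(-.06,.11)]
print(np.round(u))
a=c['color'][:,:,::-1]; x0,x1=170,330; y0,y1=100,220
us=np.array(u); x0=max(0,int(us[:,0].min())-5);y0=max(0,int(us[:,1].min())-5);x1=min(512,int(us[:,0].max())+5);y1=min(384,int(us[:,1].max())+5)
s=min(800/(x1-x0),600/(y1-y0)); print(x0,y0,s)
cv2.imwrite('pics/w4c.png',cv2.resize(cv2.convertScaleAbs(a[y0:y1,x0:x1],alpha=1.5),None,fx=s,fy=s,interpolation=cv2.INTER_CUBIC))
go(*fw(.029,-.05),.06,FX[2])
```

```text
[[164. 196.]
 [143.  -8.]
 [329. 195.]
 [344.  -8.]]
137 0 2.985074626865672
shift cm [0.52 2.14 6.86] turn [ 0.0032 -0.0009 -0.0025] pos [0.5186 0.1169 0.1286] f [-0.04  1.28  0.37] t 19.025 w 0.00020005690138639608
```

View pics/w4c.png

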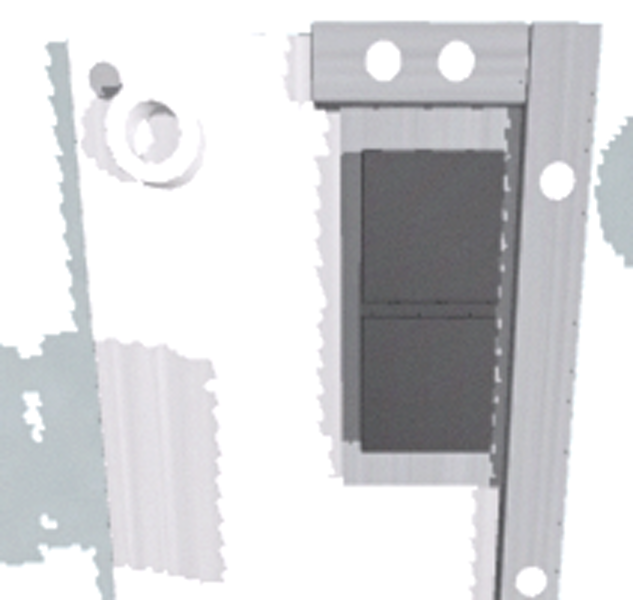

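Run:
```python
from h import *
from scipy.optimize import least_squares
c=load('w4'); s=2.985
W=lambda p:((p[0]+.5)/s-.5+137,(p[1]+.5)/s-.5)
def toimg(p): return [round(float((v+.5-o)*s-.5)) for v,o in zip(p,(137,0))]
# refine the fixture yaw/pos in this picture: stop/fence top marks
pts=[(315,104,-.005,.08),(526,104,.055,.08),(601,25,.075,.1),(313,24,-.005,.1)]
def r(q):
    a,b=np.cos(q[2]),np.sin(q[2]); return np.ravel([np.subtract(proj(c,(q[0]+a*x-b*y,q[1]+b*x+a*y,.028)),W((u,v))) for u,v,x,y in pts])
o=least_squares(r,FX); q=o.x; print(q,o.fun.round(2)); a,b=np.cos(q[2]),np.sin(q[2])
f=lambda x,y,z:toimg(proj(c,(q[0]+a*x-b*y,q[1]+b*x+a*y,z)))
for x,y,z in[(.003,-.03,.022),(.055,-.03,.022),(.003,.08,.022),(.009,-.017,.035),(.049,-.017,.035),(.009,.067,.035),(.049,.067,.035),(.055,-.1,.028)]: print(x,y,f(x,y,z))
for u,v,z in[(343,485,.022),(361,451,.035),(361,150,.035),(492,451,.035),(505,150,.035)]:
    X=unproj(c,*W((u,v)),z)[:2]-q[:2]; print(u,v,np.round([a*X[0]+b*X[1],-b*X[0]+a*X[1]],4))
```

```text
[ 0.52083774  0.17226459 -0.14017363] [-1.    0.41  0.38  0.57  1.31 -0.42 -0.7  -0.36]
0.003 -0.03 [343, 490]
0.055 -0.03 [503, 490]
0.003 0.08 [341, 110]
0.009 -0.017 [362, 456]
0.049 -0.017 [493, 456]
0.009 0.067 [362, 152]
0.049 0.067 [508, 152]
0.055 -0.1 [496, 695]
343 485 [ 0.0031 -0.0285]
361 451 [ 0.0088 -0.0154]
361 150 [0.0086 0.0675]
492 451 [ 0.0486 -0.0154]
505 150 [0.0483 0.0676]
```

Held against the picture, the pad sits within about 1 mm of home in x and y with no measurable yaw. The arm is clear, so I'm handing in.

```bash
python3 -c "
from rig import robot
print(robot.hand_in())"
```

```text
the job is handed in; nothing more can be done
None
```

The pad lies block up on the fixture bed, pushed against the fence and end stop and let go. The last wrist picture puts it within about 1 mm of home. I handed the job in at about 19 s; it returned no verdict.

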